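Take the nested filter seals apart and fit each to its suction flask

ROBOT

A 6-joint arm with a two-finger parallel gripper is mounted at the origin on a cart in front of the work surface, level with it; the furniture and walls round the work are solid. World frame = base frame: x ahead of the robot, y to its left, z up, the work surface at z = 0. Lengths are in mm, angles in rad, forces in N, time in s.
With the tool pointing down it reaches from about 400 to 825 mm from the base axis. Payload 7 kg.
Tool frame: the origin (TCP) lies at the very end of the fingers, on their centre line; the grasp point (between the pads) lies 19 mm behind it; z points along the fingers, y is the line along which they close (so a half turn about z gives the same grasp; the last joint's range is limited). The gripper opens to 88 mm and grips with 3 to 60 N. Pads are 19 mm wide; open, the fingers measure 130 mm over their backs; the gripper's body (78 mm by 193 mm) begins 47 mm behind the grasp point.
Start: joints at [1.553, 0.359, 0.012, 0, -1.224, -0.288], TCP at [203.222, 643.658, 226.561] pointing down, gripper open.
Joint ranges: [-3.07, 3.07], [-1.43, 2.12], [-1.02, 1.25], [-3.03, 1.67], [-3.05, -0], [-3.03, 3.03]. Speed limits (rad/s): [2.39, 2.39, 3.01, 3.14, 3.14, 3.14].

INTERFACE

Orientations are given as a unit quaternion [x, y, z, w].
In Python, from plant import bot gives the robot as it stands. Calls block until the motion is done:
- bot.move_ptp(position, orientation): joint-space move of the TCP to a pose.
- bot.line_to(position, velocity=150, ori=None): straight line of the TCP; ori=None keeps the orientation; velocity is the mean speed in mm/s.
- bot.move_joints(angles): joint-space move.
- bot.move_gripper(opening, force=None): finger opening in mm; force is the grip in N (None keeps the last); returns when the fingers have stopped.
- bot.pause(seconds).
- bot.solve_ik(position, orientation): joint angles nearest the present ones, or None.
- bot.read_state(): the state.
- bot.camera(name): name is "scene" or "side" or "wrist"; returns the picture (480x640x3 uint8, red, green, blue); there is no depth.
- bot.get_calibration(name): a dict with "fx", "fy", "cx", "cy" (pixels), "view" (4x4, takes a point from world to camera coordinates); the wrist camera has in their place "T_tool_cam" (4x4, takes a point from camera to tool coordinates, whose origin is the TCP and whose axes are the flange's). Camera axes: x right, y up, looking along -z (the intrinsics and any distortion apply to the point x, -y, -z); pixel columns grow to the right and rows downward; lengths in mm; the calibration is good to about 2 mm. A picture is of the moment at which its call begins: read the wrist's pose just before it. get_calibration takes no time and is no camera call.
A pose or a line that the arm cannot do raises bot.Unreachable and nothing moves.
- bot.close_job(): hands the job in; it is judged then, once.
The state is a dict: "t": time; "joint_pos": joint angles; "qvel": joint speeds; "tau": joint torques, N m; "tcp_pos": TCP position; "eef_rot": TCP orientation; "contact_force": force on the tool from outside, world axes, zero at the start; "moment": the same for the moment, N m; "width": finger opening in mm; "finger_force": force on a finger pad.
Only numpy, scipy, OpenCV 4.12 (cv2) and the standard library are available. Lean on these libraries where they do the work, as an engineer would, in place of code of your own. Each camera call takes 0.05 s, during which the arm holds its last target. There are 200 camera calls.

TASK

Four suction flasks are to be made ready for vacuum filtration. Take the nested set of grey rubber filter seals apart and seat each seal, plug down, in the neck of the flask it fits, so that its collar lies fully home and level on the mouth: the smallest seal on the smallest flask and so on up, one on every flask. Leave the flasks, the wash bottle and the sample jar standing upright where they are.

Things in the scene. Friction and masses are not known exactly. Their poses are not given: they have to be found in the camera images.
- seal_32: smallest of four grey rubber seals: collar 32 mm across, 16 mm tall (grip it) over a tapered plug 20 mm long, 15 mm across at the top, 7.8 mm at the end; fine hole through it. At the start its collar lies on the collar of seal_43, its plug loose in that bore. Origin: on its axis at the collar's underside; z up. About 20 g.
- seal_43: second smallest of four grey rubber seals: collar 43 mm across, 16 mm tall (grip it) over a tapered plug 23 mm long, 26 mm across at the top, 17.7 mm at the end; 20 mm bore. At the start its collar lies on the collar of seal_54, its plug loose in that bore. Origin: on its axis at the collar's underside; z up. About 35 g.
- seal_54: second largest of four grey rubber seals: collar 54 mm across, 16 mm tall (grip it) over a tapered plug 26 mm long, 37 mm across at the top, 27.6 mm at the end; 31 mm bore. At the start its collar lies on the collar of seal_65, its plug loose in that bore. Origin: on its axis at the collar's underside; z up. About 55 g.
- seal_65: largest of four grey rubber seals: collar 65 mm across, 16 mm tall (grip it) over a tapered plug 30 mm long, 48 mm across at the top, 37.2 mm at the end; 42 mm bore. At the start it stands on its plug on the bench, carrying the others. Origin: on its axis at the collar's underside; z up. About 80 g.
- flask_20: smallest of four clear glass suction flasks: 95 mm tall to its flat mouth, base 68 mm across, neck bore 20 mm (straight for 30 mm), 28 mm outside; hose nipple 28 mm out along its x axis, 17 to 21 mm below the mouth. Loose, 200 g. Fits seal_32: collar flat on the mouth, plug inside with 2.5 mm play all round. Origin: centre of its underside; z up.
- flask_31: second smallest of four clear glass suction flasks: 110 mm tall to its flat mouth, base 80 mm across, neck bore 31 mm (straight for 30 mm), 39 mm outside; hose nipple 28 mm out along its x axis, 17 to 21 mm below the mouth. Loose, 280 g. Fits seal_43: collar flat on the mouth, plug inside with 2.5 mm play all round. Origin: centre of its underside; z up.
- flask_42: second largest of four clear glass suction flasks: 125 mm tall to its flat mouth, base 92 mm across, neck bore 42 mm (straight for 30 mm), 50 mm outside; hose nipple 28 mm out along its x axis, 17 to 21 mm below the mouth. Loose, 380 g. Fits seal_54: collar flat on the mouth, plug inside with 2.5 mm play all round. Origin: centre of its underside; z up.
- flask_53: largest of four clear glass suction flasks: 140 mm tall to its flat mouth, base 104 mm across, neck bore 53 mm (straight for 30 mm), 61 mm outside; hose nipple 28 mm out along its x axis, 17 to 21 mm below the mouth. Loose, 500 g. Fits seal_65: collar flat on the mouth, plug inside with 2.5 mm play all round. Origin: centre of its underside; z up.
- sample_jar: clear sample jar with a white screw lid, 48 mm across, 64 mm tall, loose on the bench; a bystander. Origin: centre of its underside, z up.
- wash_bottle: clear wash bottle with a red cap, 68 mm across, 164 mm tall, loose on the bench; a bystander. Origin: centre of its underside, z up.

How it is judged:
By the outcome, as a careful person would: the job done as asked, in the order asked, and still so for the second after the job is handed in, with the robot touching nothing.
It also fails if it takes over 120 s, if anything falls off the work surface, if the arm or the gripper's body presses on something with over 40 N, if the wrist force passes 120 N, or if a joint passes its speed limit or range.

## Working session

There is one attempt and no reset: what is moved stays moved. The work goes in short steps, each a Python script; the robot and the scene stay as the last script left them, time stands still between calls to the robot, and variables do not carry over. Pictures are saved under pics/ and viewed, at most 14 in all, crops included, and the job is handed in when it is done.

```bash
ls; mkdir -p pics; python3 - <<'E'
from plant import bot
import cv2,numpy as np
for n in ["scene","side","wrist"]:
    c=bot.get_calibration(n); print(n,{k:np.round(np.array(v),3).tolist() for k,v in c.items()})
    cv2.imwrite(f"pics/{n}0.png",bot.camera(n)[:,:,::-1])
print(bot.read_state())
E
```

```text
pics
scene {'fx': 545.357, 'fy': 545.357, 'cx': 322.682, 'cy': 236.948, 'view': [[0.727, -0.687, -0.007, -302.377], [0.294, 0.302, 0.907, -232.229], [-0.621, -0.661, 0.422, -757.455], [0.0, 0.0, 0.0, 1.0]]}
side {'fx': 596.863, 'fy': 596.863, 'cx': 307.132, 'cy': 240.955, 'view': [[0.962, -0.273, 0.013, -453.813], [0.161, 0.603, 0.781, -179.422], [-0.222, -0.749, 0.624, -1057.673], [0.0, 0.0, 0.0, 1.0]]}
wrist {'fx': 344.228, 'fy': 344.228, 'cx': 323.518, 'cy': 239.862, 'T_tool_cam': [[0.001, 0.953, 0.303, 81.735], [1.0, -0.0, -0.002, -0.11], [-0.002, 0.303, -0.953, -157.393], [0.0, 0.0, 0.0, 1.0]]}
{'t': 0.15, 'joint_pos': array([ 1.55309135e+00,  3.59191136e-01,  1.12644341e-02, -2.20830796e-04,
       -1.22409995e+00, -2.88088892e-01]), 'qvel': array([ 0.00018777, -0.00243092,  0.00123933,  0.00108886, -0.00119751,
        0.00158299]), 'tau': array([ 9.51079601e-04, -5.83278000e+01,  2.93288416e+01,  7.00106174e+00,
        8.79061787e-03, -1.11633506e-04]), 'tcp_pos': array([203.14267809, 643.31935695, 225.86206736]), 'eef_rot': array([ 9.88328100e-01, -1.52339021e-01, -1.99632971e-05,  6.23543257e-04]), 'contact_force': array([ 0.03240669, -0.51563764, -0.21293387]), 'moment': array([-0.02736988,  0.04294004, -0.00630492]), 'finger_force': 0.0, 'width': 87.78208158421677}
```

View pics/scene0.png

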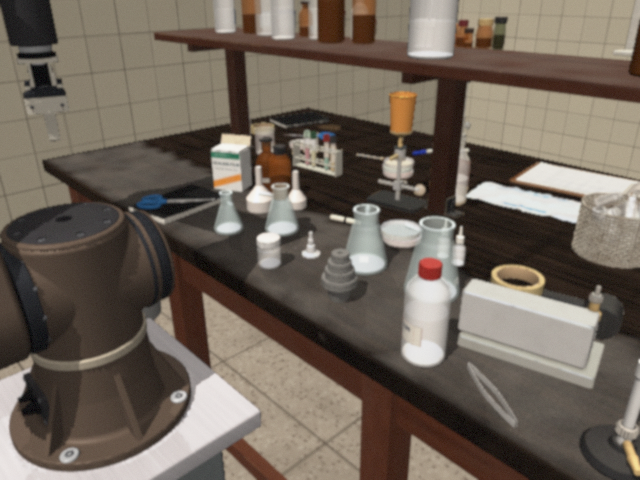

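View pics/side0.png

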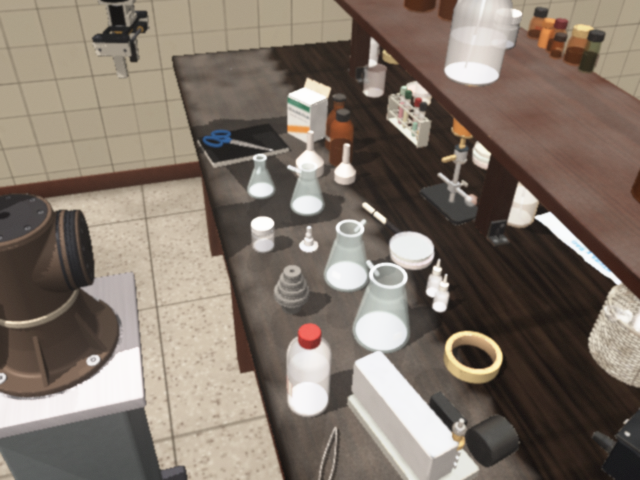

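View pics/wrist0.png

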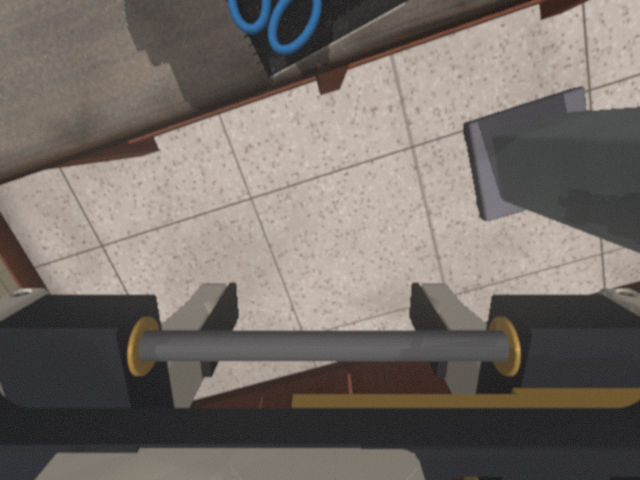

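The scene view shows the seal stack at about (339,270), with its top at (338,251). The flask mouths, smallest to largest, are at about (225,190), (280,185), (367,208) and (437,222). In the side view the stack top is at (292,269) and the mouths at (260,158), (306,168), (351,229) and (388,273). The wrist view shows only floor and the bench edge. I'll triangulate these points.

```bash
cat > h.py <<'E'
from plant import bot
import cv2,numpy as np
from scipy.spatial.transform import Rotation as R
def ray(cal,px,V=None):
    V=np.array(cal["view"]) if V is None else V
    d=np.array([(px[0]-cal["cx"])/cal["fx"],-(px[1]-cal["cy"])/cal["fy"],-1])
    Ri=V[:3,:3].T
    return -Ri@V[:3,3], Ri@d/np.linalg.norm(d)
def tri(rays):
    A=[];b=[]
    for o,d in rays:
        P=np.eye(3)-np.outer(d,d); A.append(P); b.append(P@o)
    x=np.linalg.lstsq(np.vstack(A),np.hstack(b),rcond=None)[0]
    return x, max(np.linalg.norm(P@x-q) for P,q in zip(A,b))
def onplane(r,z):
    o,d=r; return o+d*(z-o[2])/d[2]
def wview(st):
    T=np.eye(4); T[:3,:3]=R.from_quat(st["eef_rot"]).as_matrix(); T[:3,3]=st["tcp_pos"]
    return np.linalg.inv(T@np.array(bot.get_calibration("wrist")["T_tool_cam"]))
def proj(cal,V,p):
    c=V[:3,:3]@np.array(p)+V[:3,3]
    return cal["cx"]+cal["fx"]*c[0]/-c[2], cal["cy"]-cal["fy"]*c[1]/-c[2]
def down(yaw):  # tool z down; yaw = direction of tool x in world
    return (R.from_euler('z',yaw)*R.from_euler('x',np.pi)).as_quat()
E
python3 - <<'E'
from h import *
a,b=bot.get_calibration("scene"),bot.get_calibration("side")
for n,p,q in [("top",(338,251),(292,269)),("f20",(225,190),(260,158)),("f31",(280,185),(306,168)),("f42",(367,208),(351,229)),("f53",(437,222),(388,273)),("jar",(268,238),(262,224)),("bottlecap",(430,265),(310,334)),("stand",(312,235),(309,230)),("shelf",(448,75),(492,205)),("shelfedge",(640,80),(640,295)),
 ("shelf-end",(155,37),(335,0))]:
    print(n,[(np.round(x,1),round(e,1)) for x,e in [tri([ray(a,p),ray(b,q)])]])
print(np.degrees(R.from_quat(bot.read_state()["eef_rot"]).as_euler('zyx')))
# shelf front-lower edge candidates at a line
for p in [(155,40),(400,62),(640,90)]: print([np.round(onplane(ray(a,p),z),0) for z in (300,400)])
E
```

```text
top [(array([435.6, -21.3,  93. ]), np.float64(1.3))]
f20 [(array([460.7, 367.7,  99.2]), np.float64(3.3))]
f31 [(array([543.9, 271.6, 115.6]), np.float64(2.3))]
f42 [(array([562.1,  24.8, 126.1]), np.float64(2.1))]
f53 [(array([ 573.9, -129.6,  142.5]), np.float64(0.3))]
jar [(array([420.3, 164. ,  62.1]), np.float64(0.6))]
bottlecap [(array([ 405.8, -238.6,  158.3]), np.float64(1.3))]
stand [(array([513.7, 135.5,  48.6]), np.float64(0.0))]
shelf [(array([ 662.8, -141.3,  345.1]), np.float64(74.1))]
shelfedge [(array([ 711.7, -408. ,  375.6]), np.float64(49.6))]
shelf-end [(array([739.6, 963.6, 322.4]), np.float64(105.8))]
[ 1.75249967e+01 -1.31459732e-02  1.79929730e+02]
[array([1060., 1782.,  300.]), array([515., 721., 400.])]
[array([1230.,  502.,  300.]), array([611.,   2., 400.])]
[array([1227., -208.,  300.]), array([ 609., -397.,  400.])]
```

```bash
python3 - <<'E'
from h import *
a,b=bot.get_calibration("scene"),bot.get_calibration("side")
for n,p,q in [("carton",(236,136),(318,82)),("cartonR",(250,145),(328,95)),("brown",(281,150),(343,115)),("orange",(403,95),(461,125)),("w31base?",(297,172),(345,147))]:
    print(n,[(np.round(x,1),round(e,1)) for x,e in [tri([ray(a,p),ray(b,q)])]])
# shelf lower-front edge: intersect planes
n1=np.cross(ray(a,(155,40))[1],ray(a,(640,88))[1]); n2=np.cross(ray(b,(345,12))[1],ray(b,(640,305))[1])
o1,o2=ray(a,(0,0))[0],ray(b,(0,0))[0]
d=np.cross(n1,n2); d/=np.linalg.norm(d)
for y in (-200,0,300):
    print(np.round(np.linalg.solve([n1,n2,[0,1,0]],[n1@o1,n2@o2,y]),0),np.round(d,2))
for p in [(444,3,120),(462,360,130)]: 
    print(bot.solve_ik(np.array(p)*[1,1,1],down(np.pi)))
for p in [(574,-130,240),(562,25,150),(544,271,140),(461,368,240),(435,-21,60)]:
    j=bot.solve_ik(p,down(np.pi)); print(p,None if j is None else np.round(j,2))
E
```

```text
carton [(array([683.8, 641.9, 137.9]), np.float64(2.1))]
cartonR [(array([699.6, 599.4, 117.3]), np.float64(2.5))]
brown [(array([689.5, 447.9, 134.9]), np.float64(1.7))]
orange [(array([796.9, 118.1, 285.6]), np.float64(23.5))]
w31base? [(array([665. , 356.4, 100.9]), np.float64(0.6))]
[ 672. -200.  390.] [ 0.02  1.   -0.02]
[677.   0. 386.] [ 0.02  1.   -0.02]
[684. 300. 380.] [ 0.02  1.   -0.02]
[ 4.53434950e-01  7.88952980e-02 -6.26272288e-01 -4.44089210e-16
 -8.65628741e-01 -2.02423128e+00]
[ 9.95568060e-01  2.93653961e-01 -3.19045319e-01 -4.44089210e-16
 -9.58097047e-01 -2.56636439e+00]
(574, -130, 240) [ 0.11  0.21 -0.16 -0.   -1.2  -1.68]
(562, 25, 150) [ 0.39  0.24 -0.35 -0.   -0.99 -1.96]
(544, 271, 140) [ 0.78  0.32 -0.26 -0.   -1.   -2.35]
(461, 368, 240) [ 1.    0.21 -0.16 -0.   -1.2  -2.58]
(435, -21, 60) [ 0.41  0.16 -0.72 -0.   -0.7  -1.98]
```

```bash
cat > look.py <<'E'
from h import *
import pickle,sys
T={"f20":(461,368,97),"f31":(544,272,112),"f42":(562,25,125),"f53":(574,-130,141),"top":(435,-21,94)}
q=down(np.pi); out={}
for n,t in T.items():
    for k,dy in enumerate((30,-30)):
        p=np.array(t)+[0,dy,105]
        bot.move_ptp(p,q) if k==0 else bot.line_to(p,velocity=200)
        bot.pause(0.15)
        st=bot.read_state(); im=bot.camera("wrist"); out[n,k]=(wview(st),im)
        cv2.imwrite(f"pics/w_{n}_{k}.png",im[:,:,::-1])
pickle.dump(out,open("look.pkl","wb")); print(bot.read_state()["t"],bot.read_state()["tcp_pos"])
rows=[np.hstack([out[n,k][1][80:360,170:470] for n in T]) for k in (0,1)]
cv2.imwrite("pics/mosaic.png",cv2.resize(np.vstack(rows)[:,:,::-1],(800,299),interpolation=cv2.INTER_AREA))
E
python3 look.py
```

```text
9.0 [435.18023792 -50.67026693 199.00687117]
```

View pics/mosaic.png

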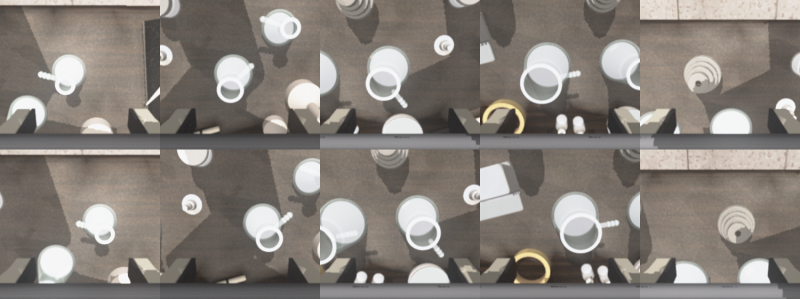

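The mosaic shows a bright white mouth ring on each flask near the crop centre. The stack appears as concentric collars with a dark hole at the top. Next I'll enlarge the originals to choose thresholds.

```bash
python3 - <<'E'
from h import *
import pickle
o=pickle.load(open("look.pkl","rb")); cal=bot.get_calibration("wrist")
T={"f20":(461,368,97),"f31":(544,272,112),"f42":(562,25,125),"f53":(574,-130,141),"top":(435,-21,94)}
t=[]
for n in T:
    V,im=o[n,0]; u,v=map(int,proj(cal,V,T[n])); print(n,u,v)
    t.append(cv2.resize(im[v-50:v+50,u-50:u+50,::-1],(260,260),interpolation=cv2.INTER_CUBIC))
t.append(np.zeros_like(t[0]))
cv2.imwrite("pics/crops.png",np.vstack([np.hstack(t[:3]),np.hstack(t[3:])]))
E
```

```text
f20 285 239
f31 285 240
f42 284 239
f53 285 239
top 286 238
```

View pics/crops.png

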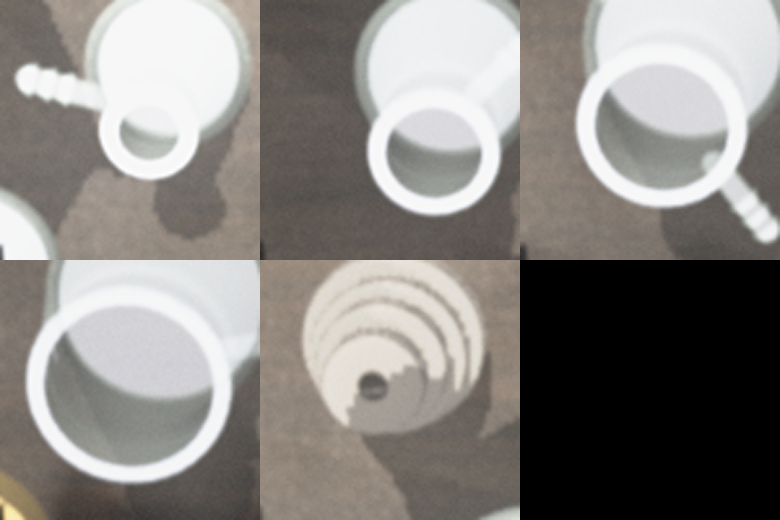

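The crops show clean rings. The bore edge is visible in all four flasks, and seal_32's fine hole sits near (329,263) at full scale. I'll fit ellipses to the bore edges and take the centroid of the hole.

```bash
cat >> h.py <<'E'
def ring(im,uv,rpx,th=238):
    """bore ellipse of a bright flask mouth near uv: hole contour in the bright mask"""
    g=cv2.GaussianBlur(cv2.resize(im.min(2),None,fx=4,fy=4,interpolation=cv2.INTER_CUBIC),(0,0),2)
    cs,h=cv2.findContours((g>th).astype(np.uint8),cv2.RETR_CCOMP,cv2.CHAIN_APPROX_NONE)
    best=None
    for c,hh in zip(cs,h[0]):
        if hh[3]<0 or len(c)<30: continue
        e=cv2.fitEllipse(cv2.convexHull(c)); ctr=(np.array(e[0])+.5)/4-.5; d=np.array(e[1])/4
        s=np.hypot(*(ctr-uv))
        if abs(d.mean()/2-rpx)<.25*rpx and (best is None or s<best[0]): best=(s,ctr,d)
    return best[1:]
E
python3 - <<'E'
from h import *
import pickle
o=pickle.load(open("look.pkl","rb")); cal=bot.get_calibration("wrist")
T={"f20":(461,368,97,20),"f31":(544,272,112,31),"f42":(562,25,125,42),"f53":(574,-130,141,53)}
for n,t in T.items():
  for th in (236,240,244):
    r=[]; D=[]
    try:
      for k in (0,1):
        V,im=o[n,k]; uv=proj(cal,V,t[:3]); dist=-(V[:3,:3]@np.array(t[:3])+V[:3,3])[2]
        c,d=ring(im,uv,t[3]/2*344/dist,th); r.append(ray(cal,c,V)); D.append(np.round(d*dist/344,1))
      x,e=tri(r); print(n,th,np.round(x,1),round(e,2),*D)
    except TypeError: print(n,th,"none")
r=[]
for k in (0,1):
    V,im=o["top",k]; u,v=map(int,proj(cal,V,(435,-21,94))); g=im[v-30:v+31,u-30:u+31].mean(2)
    print(np.percentile(g,[0,1,2,5,20]))
    m=(g<95).astype(np.uint8); nn,_,s,c=cv2.connectedComponentsWithStats(m); 
    print(s[1:,4],np.round(c[1:]+[u-30,v-30],1))
E
```

```text
f20 236 [461.4 372.6  98.1] 0.11 [15.9 19.5] [16.2 19.9]
f20 240 [461.4 372.5  97.7] 0.3 [15.9 19.8] [17.2 20.2]
f20 244 [461.5 372.6  96. ] 0.11 [17.9 20.2] [18.3 20.5]
f31 236 [551.5 284.3 110.2] 0.05 [28.6 31.2] [28.3 31.4]
f31 240 [551.5 284.3 110. ] 0.04 [29.1 31.6] [28.8 31.7]
f31 244 [551.6 284.3 109.7] 0.04 [29.8 32. ] [29.5 32.2]
f42 236 [560.3  27.4 125.4] 0.03 [39.8 42.9] [39.9 43. ]
f42 240 [560.3  27.4 125.2] 0.02 [40.3 43.3] [40.4 43.4]
f42 244 [560.3  27.5 124.8] 0.03 [41.1 43.9] [41.3 44.1]
f53 236 [ 572.2 -130.9  140.2] 0.0 [50.7 54.4] [50.9 54.3]
f53 240 [ 572.2 -130.9  140.1] 0.0 [51.3 54.8] [51.4 54.8]
f53 244 none
[ 86.66666667  97.          99.         101.33333333 118.33333333]
[19  1  1] [[278.5 234.2]
 [316.  243. ]
 [314.  247. ]]
[81.         84.66666667 86.         89.66666667 96.        ]
[ 59 464  38   7   1   4   1   1   4   1   1   1   7  10   1   1   3   8] [[353.4 237.1]
 [377.2 259.2]
 [335.  255.2]
 [342.7 259.1]
 [352.  258. ]
 [356.2 258.2]
 [332.  259. ]
 [361.  259. ]
 [349.2 261.5]
 [352.  262. ]
 [368.  261. ]
 [335.  263. ]
 [339.3 264.9]
 [354.5 264.6]
 [350.  265. ]
 [340.  268. ]
 [342.3 268.7]
 [348.1 268.6]]
```

```bash
cat >> h.py <<'E'
def hole(im,uv,w=22):
    u,v=map(int,uv); s=4
    g=cv2.resize(im[v-w:v+w,u-w:u+w].mean(2).astype(np.float32),None,fx=s,fy=s,interpolation=cv2.INTER_CUBIC)
    b=cv2.morphologyEx(g,cv2.MORPH_BLACKHAT,cv2.getStructuringElement(cv2.MORPH_ELLIPSE,(69,69)))
    cs,_=cv2.findContours((b>.5*b.max()).astype(np.uint8),cv2.RETR_EXTERNAL,cv2.CHAIN_APPROX_NONE)
    r=[]
    for c in cs:
        if len(c)<20: continue
        e=cv2.fitEllipse(cv2.convexHull(c)); r.append((cv2.contourArea(c)/s/s,(np.array(e[0])+.5)/s-.5+[u-w,v-w],np.array(e[1])/s))
    return r
E
python3 - <<'E'
from h import *
import pickle
o=pickle.load(open("look.pkl","rb")); cal=bot.get_calibration("wrist")
t=[]
for k in (0,1):
    V,im=o["top",k]; u,v=map(int,proj(cal,V,(435,-21,94))); print(u,v)
    for a,c,d in hole(im,(u,v)): print(k,round(a),np.round(c,1),np.round(d,1))
    t.append(cv2.resize(im[v-40:v+40,u-40:u+40,::-1],(400,400),interpolation=cv2.INTER_CUBIC))
cv2.imwrite("pics/stack.png",np.hstack(t))
E
```

```text
286 238
0 43 [278.3 234.1] [ 6.8 10.1]
0 7 [304.8 216.6] [2.  8.5]
0 32 [292.6 222.9] [ 6.8 19. ]
360 239
1 89 [342.7 257.1] [ 8.2 28.8]
1 76 [352.9 237.1] [ 9.9 11. ]
1 6 [368.2 224.9] [2.5 3.9]
1 3 [362.9 218.8] [1.4 3.7]
1 5 [356.3 216.9] [1.1 9.2]
1 28 [341.4 220.1] [ 5.1 14.2]
```

View pics/stack.png

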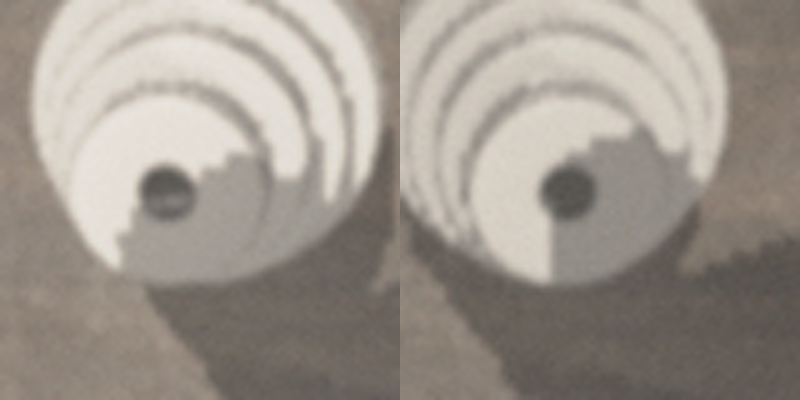

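Both views show the top seal's hole clearly. It is at (279.0,235.8) in picture 0 (my reading of the crop, since a reflection biases the automatic fit) and at (352.9,237.1) in picture 1. One extra look with the wrist turned half round will expose any lateral bias in the wrist calibration.

```bash
python3 - <<'E'
from h import *
import pickle
o=pickle.load(open("look.pkl","rb")); cal=bot.get_calibration("wrist")
x,e=tri([ray(cal,(279.0,235.8),o["top",0][0]),ray(cal,(352.9,237.1),o["top",1][0])]); print(np.round(x,1),round(e,2))
t=[]
for k,yaw in enumerate((np.pi,0)):
    bot.move_ptp([x[0],x[1],195],down(yaw)); bot.pause(.2)
    st=bot.read_state(); im=bot.camera("wrist"); V=wview(st); u,v=map(int,proj(cal,V,x))
    for a,c,d in hole(im,(u,v)):
        if 30<a<150: print(k,round(a),np.round(c,1),np.round(d,1),np.round(onplane(ray(cal,c,V),94),1))
    pickle.dump((V,im),open(f"yaw{k}.pkl","wb")); print(u,v,np.round(st["tcp_pos"],1),st["t"])
    t.append(cv2.resize(im[v-30:v+30,u-30:u+30,::-1],(300,300),interpolation=cv2.INTER_CUBIC))
cv2.imwrite("pics/yaw.png",np.hstack(t))
E
```

```text
[433.7 -27.3  91.8] 0.11
0 68 [323.6 240.2] [9.6 9.9] [433.2 -27.3  94. ]
323 240 [433.8 -27.3 195.1] 9.45
1 106 [336.9 224.8] [15.1 36.6] [445.6 -37.9  94. ]
323 238 [433.7 -27.3 195. ] 12.35
```

View pics/yaw.png

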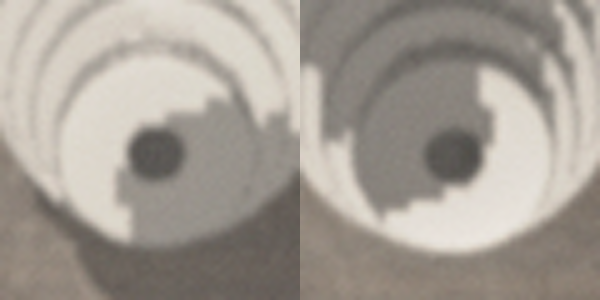

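The hole projects to within about 0.5 px of the same point at both yaws: (323.6,240.2) at yaw π and about (322.9,238.5) at yaw 0. The wrist calibration has no significant bias. Now I'll pick and place seal_32.

```bash
cat >> h.py <<'E'
Q=down(np.pi)
F={32:(461.4,372.6,95.5),43:(551.5,284.3,110),54:(560.3,27.4,125),65:(572.2,-130.9,140)}
UND={32:78,43:62,54:46,65:30}
def say(m):
    s=bot.read_state(); print(m,round(s["t"],1),np.round(s["tcp_pos"],1),"w",round(s["width"],1),"ff",round(s["finger_force"],1),"F",np.round(s["contact_force"],1))
def pick(D,xy,dz=2.5,force=15):
    p=np.array([*xy,UND[D]+dz])
    bot.move_gripper(min(86,D+14))
    bot.move_ptp(p+[0,0,50],Q); bot.line_to(p,velocity=100); say("at")
    bot.move_gripper(D-6,force); bot.pause(.1); say("grip")
    bot.line_to(p+[0,0,6],velocity=40); bot.line_to(p+[0,0,60],velocity=120); say("up")
    bot.move_ptp([*xy,225],Q)
def place(D,dz=2.5,gap=1.0):
    f=np.array(F[D]); top=f+[0,0,dz+45]; top[2]=max(top[2],f[2]+45)
    bot.move_ptp([f[0],f[1],225],Q); say("over")
    bot.line_to(top,velocity=150); bot.line_to(f+[0,0,dz+gap],velocity=50); bot.pause(.15); say("down")
def release(D,dz=2.5):
    f=np.array(F[D]); w=bot.read_state()["width"]
    bot.move_gripper(w+10); bot.pause(.2); say("open"); bot.line_to([f[0],f[1],f[2]+105],velocity=150)
def snap(name,p,half=40,s=5):
    """crop of the wrist picture about world point p"""
    bot.pause(.15); V=wview(bot.read_state()); im=bot.camera("wrist"); u,v=map(int,proj(bot.get_calibration("wrist"),V,p))
    import pickle; pickle.dump((V,im,(u,v)),open(f"{name}.pkl","wb"))
    return cv2.resize(im[v-half:v+half,u-half:u+half,::-1],(half*2*s,)*2,interpolation=cv2.INTER_CUBIC)
E
python3 - <<'E'
from h import *
pick(32,(433.5,-27.3)); place(32)
E
```

```text
at 16.6 [433.8 -27.2  80.7] w 46.0 ff 0.0 F [ 0.1  0.  -0.1]
grip 17.1 [434.  -27.2  80.9] w 31.0 ff 15.0 F [-0.1  0.   4.1]
up 18.0 [433.1 -27.3 140. ] w 31.6 ff 15.0 F [ 0.8  0.7 -0.7]
over 19.9 [461.6 371.5 225. ] w 31.5 ff 15.0 F [-0.4  0.4 -0.4]
down 21.8 [461.5 372.7  99.3] w 31.3 ff 15.0 F [ 0.2  0.1 -0.8]
```

```bash
python3 - <<'E'
from h import *
release(32)
a=snap("p32",(461.4,372.6,111),30)
bot.move_ptp([433.5,-27.3,185],Q)
b=snap("s43",(433.5,-27.3,78),30); say("x")
cv2.imwrite("pics/n1.png",np.hstack([a,b]))
E
```

```text
open 22.4 [461.4 372.6  99. ] w 41.4 ff 0.0 F [ 0.6 -0.3 -0.6]
x 25.1 [433.8 -26.6 184.9] w 41.7 ff 0.0 F [-1.4 -0.4 -0.2]
```

View pics/n1.png

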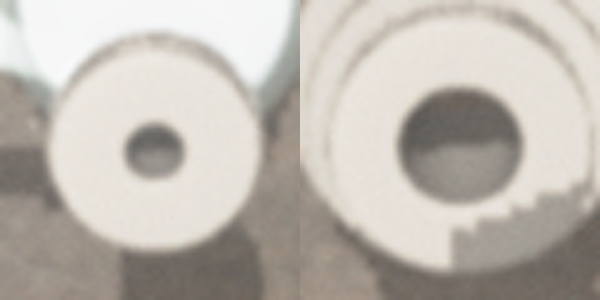

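seal_32 sits centred on flask_20, with its hole at crop (154,151). The bore of seal_43 is at crop (160,145). I'll convert that and carry on.

```bash
cat >> h.py <<'E'
def crop2xy(name,px,z,half=30,s=5):
    import pickle; V,im,(u,v)=pickle.load(open(f"{name}.pkl","rb"))
    return onplane(ray(bot.get_calibration("wrist"),(u-half+(px[0]+.5)/s-.5,v-half+(px[1]+.5)/s-.5),V),z)
E
python3 - <<'E'
from h import *
print(crop2xy("p32",(154,151),111))
c=crop2xy("s43",(160,145),78); print(c)
pick(43,c[:2]); place(43)
if bot.read_state()["width"]>40:
    release(43); a=snap("p43",(*F[43][:2],126),30)
    bot.move_ptp([433.5,-27.3,167],Q)
    b=snap("s54",(433.5,-27.3,62),30); say("x")
    cv2.imwrite("pics/n2.png",np.hstack([a,b]))
E
```

```text
[460.5238418  372.54086941 111.        ]
[432.08384647 -26.56139739  78.        ]
at 26.7 [433.  -26.3  65.5] w 57.0 ff 0.0 F [ 0.1 -0.6  0.9]
grip 27.2 [432.6 -26.4  65. ] w 42.4 ff 15.0 F [-0.7 -0.4  5.5]
up 28.1 [431.7 -26.6 124. ] w 42.1 ff 15.0 F [ 0.3  0.4 -0.4]
over 29.9 [551.3 283.2 225.1] w 42.5 ff 15.0 F [ 0.5 -1.1 -0.2]
down 31.7 [551.6 284.4 113.5] w 42.1 ff 15.0 F [-0.3  0.5 -0.9]
open 32.3 [551.5 284.3 113.5] w 51.9 ff 0.0 F [-0.  -0.5  0.3]
x 34.8 [434.1 -26.5 166.9] w 52.1 ff 0.0 F [-0.6  0.2 -0.3]
```

View pics/n2.png

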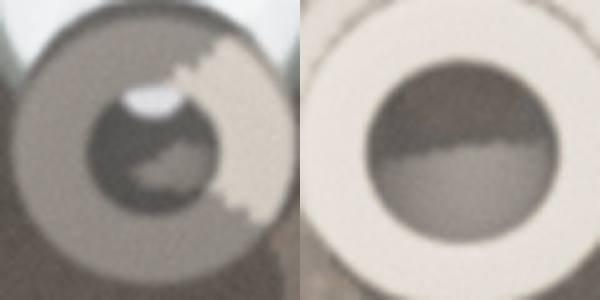

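seal_43 is centred on flask_31, with its bore at crop (152,149). seal_54's bore is centred at crop (162,151).

```bash
python3 - <<'E'
from h import *
print(crop2xy("p43",(152,149),126))
c=crop2xy("s54",(162,151),62); print(c)
pick(54,c[:2]); place(54)
if bot.read_state()["width"]>50:
    release(54); a=snap("p54",(*F[54][:2],141),40)
    bot.move_ptp([433.5,-27.3,151],Q)
    b=snap("s65",(433.5,-27.3,46),40); say("x")
    cv2.imwrite("pics/n3.png",np.hstack([a,b]))
E
```

```text
[550.80638742 284.07720908 126.        ]
[432.84877701 -26.17570447  62.        ]
at 36.4 [433.7 -25.9  49.5] w 68.4 ff 0.0 F [0.4 0.4 0.6]
grip 36.9 [433.4 -26.   49. ] w 54.0 ff 15.0 F [-1.   0.6  6.3]
up 37.8 [432.4 -26.2 108. ] w 53.6 ff 15.0 F [ 0.2 -0.6 -0.2]
over 39.0 [559.7  27.4 222. ] w 53.7 ff 15.0 F [-0.1  0.1 -0.6]
down 40.6 [560.4  27.4 128.5] w 53.3 ff 15.0 F [ 0.2  0.1 -1. ]
open 41.3 [560.3  27.4 128.5] w 63.4 ff 0.0 F [ 0.5  0.8 -0.3]
x 43.2 [434.5 -26.9 151.3] w 63.4 ff 0.0 F [-0.8  0.1 -1.2]
```

View pics/n3.png

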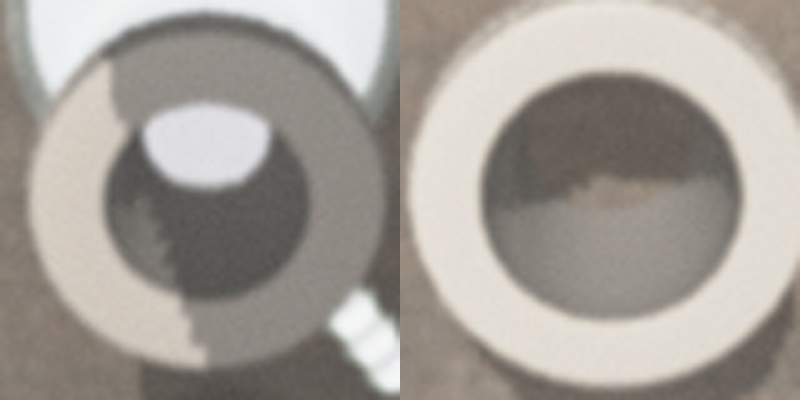

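seal_54 is centred on flask_42, with its bore at crop (206,201). seal_65's bore is at crop (211.5,195).

```bash
python3 - <<'E'
from h import *
print(crop2xy("p54",(206,201),141,40))
c=crop2xy("s65",(211.5,195),46,40); print(c)
pick(65,c[:2]); place(65)
if bot.read_state()["width"]>60:
    release(65); a=snap("p65",(*F[65][:2],156),40,4)
    bot.move_ptp([480,-30,300],Q); say("x")
    s=bot.camera("scene"); d=bot.camera("side")
    cv2.imwrite("pics/fs.png",s[:,:,::-1]); cv2.imwrite("pics/fd.png",d[:,:,::-1])
    A=cv2.resize(s[150:310,200:480,::-1],(800,457),interpolation=cv2.INTER_CUBIC)
    B=cv2.resize(d[140:360,230:430,::-1],(528,581),interpolation=cv2.INTER_CUBIC)
    cv2.imwrite("pics/fin_scene.png",A); cv2.imwrite("pics/fin_side.png",B); cv2.imwrite("pics/n4.png",a)
E
```

```text
[559.89305994  27.34784543 141.        ]
[431.56386271 -25.86147127  46.        ]
at 44.8 [432.5 -25.6  33.5] w 79.0 ff 0.0 F [0.5 0.1 0.2]
grip 45.3 [432.  -25.7  32.9] w 63.1 ff 15.0 F [-0.3  0.6  6.6]
up 46.2 [431.2 -25.9  92.1] w 63.3 ff 15.0 F [ 0.2  0.3 -1.8]
over 47.5 [ 571.6 -131.5  222.4] w 63.6 ff 15.0 F [-0.9  0.1 -0.6]
down 49.1 [ 572.3 -130.9  143.6] w 63.4 ff 15.0 F [-0.2 -0.7 -1.6]
open 49.8 [ 572.2 -130.9  143.5] w 73.2 ff 0.0 F [-0.2 -0.1  0.5]
x 51.4 [479.8 -29.5 300.4] w 73.4 ff 0.0 F [-0.6  0.3 -0.8]
```

View pics/n4.png

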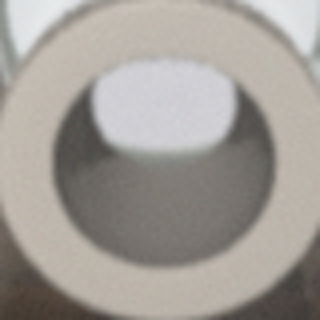

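View pics/fin_scene.png

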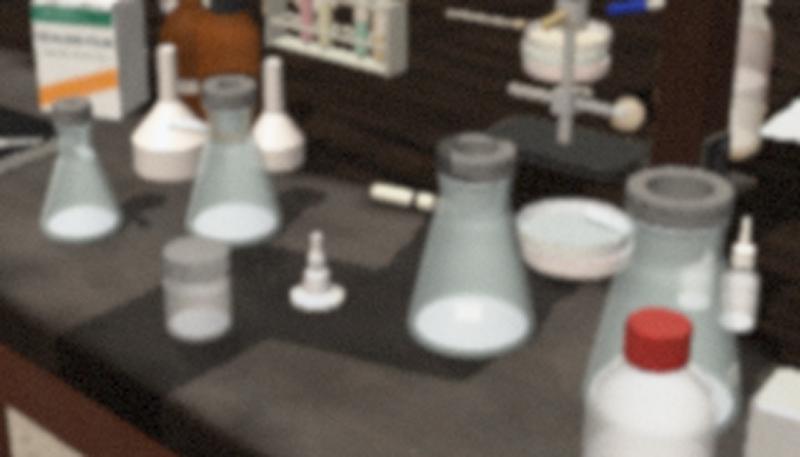

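View pics/fin_side.png

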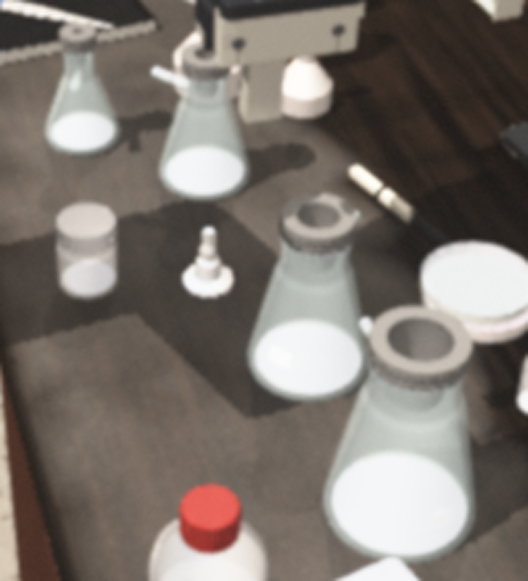

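All four seals sit level and centred, one on each flask, in size order, with the collars flat on the mouths. In the enlarged scene view the collars are at about (71,111), (229,91), (477,155) and (680,195). The jar and wash bottle are still standing where they were, and the gripper is clear of everything.

```bash
python3 -c "
from h import *
say('end'); print(bot.close_job())"
```

```text
end 51.5 [480.1 -30.2 299.5] w 73.2 ff 0.0 F [ 0.2 -0.2 -0.1]
the job is handed in; nothing more can be done
None
```

All four seals look fully seated and level on their matching flasks in the final pictures (no seated heights measured), with the jar and wash bottle undisturbed; the job was handed in at about 51.5 s.

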